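# Hang the rivet tray on the twin-pin rail

## Robot

A 7-joint arm with a two-finger parallel gripper is mounted at the origin on the work surface. World frame = base frame: x ahead of the robot, y to its left, z up, the work surface at z = 0. Lengths are in mm, angles in rad, forces in N, time in s.
With the tool pointing down it reaches from about 400 to 875 mm from the base axis. Payload 4.4 kg.
Tool frame: the origin (TCP) lies at the very end of the fingers, on their centre line; the grasp point (between the pads) lies 19 mm behind it; z points along the fingers, y is the line along which they close (so a half turn about z gives the same grasp; the last joint's range is limited). The gripper opens to 85 mm and grips with 20 to 120 N. Pads are 22 mm wide; open, the fingers measure 114 mm over their backs; the gripper's body (76 mm by 85 mm) begins 54 mm behind the grasp point. The pads swing forward as they close: fully open they stand 13 mm farther back than shut.
Start: joints at [-1.33, 0.628, 0.038, 1.517, -0.027, 0.996, -0.02], TCP at [196.282, 619.67, 231.313] pointing down, gripper open.
Joint ranges: [-3.06, 3.06], [-0.37, 2.12], [-1.25, 1.32], [0.18, 2.47], [-1.1, 4.24], [0.23, 1.98], [-2.94, 2.94]. Speed limits (rad/s): [2.57, 2.57, 3.14, 3.14, 3.14, 3.14, 3.14].

## Interface

Orientations are given as [roll, pitch, yaw] about the fixed x, y, z axes, in that order (R = Rz(yaw) Ry(pitch) Rx(roll)).
In Python, from cell import sensors, get_image, camera_params, order gives the robot as it stands.
- The arm moves only by the shell command python3 -m inch 'ROWS' [OPENING]. ROWS is JSON, a list that holds one entry, the list of rows, each a list of 4 numbers: the shift along the tool's x, y, z in cm, then the turn about the tool's z in degrees. A call has 1 to 8 rows; each row is the pose to reach, as a shift and turn from the pose commanded when the call began, along the tool's axes at that moment; what a row does not reach only later rows make up. A row lasts 1/12 s, in which the tool goes at most 41.7 mm and 7.16 degrees, less where a joint would pass 70% of its speed; a pose out of reach is approached as far as the arm can. A call with a gripper value outside its range is refused whole. OPENING is the finger opening in cm, from 0 to 8.54, set as the call begins (- or left out, the last holds). The fingers move at their own pace and stop on an object; the grip force is fixed at half the most. Time passes only in rows, so rows that repeat a pose let the fingers close. It gives the time, the measured TCP pose, the force, the opening and the grip force at its end, in the units of the state.
- sensors.read_state(): the state, without advancing time (a new reading comes with each control period).
- get_image(name): name is "scene" or "top" or "wrist"; returns the picture (420x560x3 uint8, blue, green, red); there is no depth.
- camera_params(name): a dict with "mtx" (3x3 intrinsics, pixels), "rvec" (rotation vector, rad) and "tvec" (3), from world to camera coordinates, as OpenCV has them. Camera axes: x right, y down, z forward; pixel columns grow to the right and rows downward; lengths in mm; the calibration is good to about 2 mm. A picture is of the moment at which its call begins: read the wrist's pose just before it. camera_params takes no time and is no camera call; for the wrist camera it gives the pose at the moment of the call.
- order.finish_job(): hands the job in; it is judged then, once.
The state is a dict: "clock": time; "qpos": joint angles; "qd": joint speeds; "tau": joint torques, N m; "eef_pos": TCP position; "tool_rot": TCP orientation; "force": force on the tool from outside, world axes, zero at the start; "torque": the same for the moment, N m; "width": finger opening in mm; "gripper_force": force on a finger pad.
Only numpy, scipy, OpenCV 4.12 (cv2) and the standard library are available. Lean on these libraries where they do the work, as an engineer would, in place of code of your own. Each camera call takes 0.05 s, during which the arm holds its last target. There are 200 camera calls.

## Task

Pick up the green rivet tray by its wooden bar and hang it on the front of the wooden block: both holes of its steel flange over the two brass pins, feeling for the pins gently (never press the tray on the block or its pins with more than about 20 N) and keeping hold of the bar until the flange is fully down on the rail. Then let go and leave it hanging level and still, with the other things on the bench undisturbed.

Things in the scene. Friction and masses are not known exactly. Their poses are not given: they have to be found in the camera images.
- tray: Loose rivet tray of green sheet steel, 0.25 to 0.47 kg, mass centre nearly under its bar. Origin: centre of its underside; z up, x towards its flange (back), y along its length. Tray proper 52 (x) x 130 (y) x 62 mm high. Bare steel flange, level at the back: x 26 to 60 mm, all 130 mm of y, z 57 to 62 mm, with two 11 mm through holes at x 43, y +40 and -40 mm. Starts standing on the bench.
- handle (a point): Centre of the tray's fixed wooden carrying bar, at tray frame (12, 0, 95) mm. The bar runs along tray y, 110 mm clear between its end posts, 14 mm thick in x, z from 82 to 108 mm. Pinch it from above across its thickness.
- left_hole (a point): Centre of the flange hole on the tray's +y side, at the flange's underside: tray frame (43, 40, 57) mm.
- right_hole (a point): Centre of the flange hole on the tray's -y side, at the flange's underside: tray frame (43, -40, 57) mm.
- stand: Wooden hanging block fixed to the bench, 60 (x) x 180 (y) x 95 mm high (foot 12 mm high, 80 x 210 mm, flush in front). Origin: centre of its underside; z up; front face at x -30 mm, looking along -x to the robot. On top a steel rail with two brass pins (see slot_mid). Hung, the tray's axes lie along the block's and its origin at x -59, z 42 mm, 3 mm off the front; let go it nods forward up to 4 degrees.
- slot_mid (a point): Middle of the rail's slot, on the block: block frame (-16, 0, 99) mm, at the rail's upper face, where the flange must rest. The 4 mm rail (26 x 140 mm) is clamped with its middle up to 12 mm to either side of this point along block y, each time elsewhere: unmeasured, to be felt or seen. It does not yield. Pins: 8 mm diameter, upright, 40 mm either side of the rail's middle, tops 16 mm above the rail, chamfered 1.5 mm.
- bowl: Bystander: steel bowl, 140 mm wide, 60 mm high; origin under its centre. Leave alone.
- bottle: Bystander: green bottle, 64 mm wide, 170 mm high; origin under its centre. Leave alone.
- polish_jar: Bystander: amber jar, 60 mm wide, 60 mm high; origin under its centre. Leave alone.
- polish_tin: Bystander: red tin, 64 mm wide, 24 mm high, beside the block; origin under its centre. Leave alone.
- hammer: Bystander: hammer lying along its x axis. Leave alone.
- brush: Bystander: shoe brush, 150 x 50 x 43 mm; origin under its centre. Leave alone.
There are look-alikes about, which are no part of the job. Leave any orange look-alike of the tray alone. Leave any orange look-alike of the stand alone.

How it is judged (in metres and radians):
On the way, in this order (a step that is already met when the one before it is completed fails the run):
1. the tray is lifted clear of the bench (height (world z) of tray above 0.06 m), for 0.1 s.
2. both flange holes are down over the pins, the flange within 4 mm of the rail, while the gripper still holds the tray (z of left_hole in the frame of stand between 0.096 and 0.103 m and z of right_hole in the frame of stand between 0.096 and 0.103 m and x of tray in the frame of stand between -0.067 and -0.051 m and y of tray in the frame of stand between -0.02 and 0.02 m and contact force between the fingers and tray above 1 N), for 0.2 s.
At the end, for the whole second after the job is handed in: The tray hangs at rest on the block's front, let go: both holes over the pins with the flange's underside within 4 mm of the rail at each hole, the tray level and square to the block within 0.12 rad, its origin within 8 mm of the hanging place in x and 20 mm of the block's middle in y (z of left_hole in the frame of stand between 0.096 and 0.103 m and z of right_hole in the frame of stand between 0.096 and 0.103 m and x of tray in the frame of stand between -0.067 and -0.051 m and y of tray in the frame of stand between -0.02 and 0.02 m and angle between tray's own z axis and vertical below 0.12 rad and angle between the x axis of tray and the x axis of stand, either way round below 0.12 rad and linear speed of tray below 0.01 m/s); the robot touches nothing.
It fails at once if the tray is pressed on the block or its pins with more than 40 N (contact force between tray and stand above 40 N).
It fails at once if a bystander (bowl, bottle, jar, tin, hammer or brush) is shifted by more than 30 mm (distance of any of bowl, bottle, polish_jar, polish_tin, hammer, brush from where it was at the start of the episode above 0.03 m).
It also fails if it takes over 67 s, if anything falls off the work surface, if the arm or the gripper's body presses on something with over 40 N, if the wrist force passes 120 N, or if a joint passes its speed limit or range.

## Working session

There is one attempt and no reset: what is moved stays moved. The work goes in short steps, Python scripts to look and compute and a shell command to move; the robot and the scene stay as the last step left them, time stands still between calls to the robot, and variables do not carry over. Pictures are saved under pics/ and viewed, at most 10 in all, crops included, and the job is handed in when it is done.

```bash
mkdir -p pics
python3 - <<'E'
from cell import *
import cv2,numpy as np
from cell import sensors,get_image,camera_params
s=sensors.read_state();print({k:np.round(v,3).tolist() for k,v in s.items()})
for n in("scene","top"):
    im=get_image(n);cv2.imwrite(f"pics/{n}0.png",im)
    p=camera_params(n);R=cv2.Rodrigues(np.array(p["rvec"],float))[0];print(n,np.round(p["mtx"],1).tolist(),(-R.T@np.array(p["tvec"]).ravel()).round(),R.round(2).tolist())
E
```

```text
{'clock': 0.0, 'qpos': [-1.33, 0.629, 0.038, 1.518, -0.027, 0.996, -0.02], 'qd': [-0.0, -0.002, -0.001, 0.001, 0.0, -0.0, -0.001], 'tau': [-0.0, -56.341, 1.227, -19.344, 0.011, 0.01, 0.0], 'eef_pos': [196.115, 619.068, 230.406], 'tool_rot': [-3.14, 0.0, 2.835], 'force': [-0.055, -0.15, 1.024], 'torque': [-0.016, -0.041, -0.064], 'gripper_force': 0.0, 'width': 85.168}
scene [[405.9, 0.0, 287.4], [0.0, 405.9, 212.9], [0.0, 0.0, 1.0]] [ 914. -631.  748.] [[0.85, 0.53, -0.01], [0.35, -0.57, -0.74], [-0.4, 0.63, -0.67]]
top [[428.8, 0.0, 275.4], [0.0, 428.8, 202.7], [0.0, 0.0, 1.0]] [ 315.   -3. 1325.] [[0.02, -1.0, 0.01], [-0.99, -0.02, -0.16], [0.16, -0.01, -0.99]]
```

View pics/scene0.png

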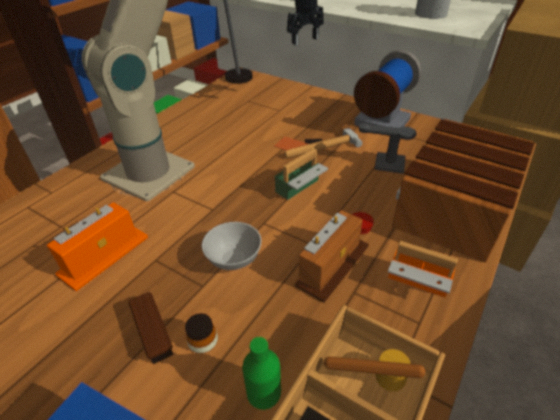

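View pics/top0.png

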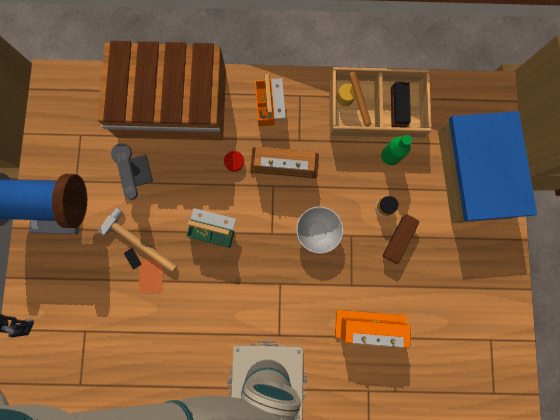

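The scene picture shows the green tray at about (298,175), the wooden block at (332,250) and the orange look-alikes at (97,240) and (424,270). In the top picture the tray is near (212,230), the block near (285,163), the tin at (234,161) and the bowl at (320,230). Next I'll enlarge the top view.

```bash
python3 - <<'E'
import cv2
im=cv2.imread("pics/top0.png")[140:260,175:335];cv2.imwrite("pics/topc.png",cv2.resize(im,None,fx=5,fy=5,interpolation=cv2.INTER_CUBIC))
E
cat > h.py <<'E'
import numpy as np,cv2
from cell import sensors,get_image,camera_params
def cam(n):
    p=camera_params(n);R=cv2.Rodrigues(np.array(p["rvec"],float))[0];t=np.array(p["tvec"],float).ravel();return np.array(p["mtx"],float),R,t
def ray(uv,z,c):
    K,R,t=c;d=R.T@np.linalg.inv(K)@np.array([uv[0],uv[1],1.]);o=-R.T@t;return o+d*(z-o[2])/d[2]
def proj(P,c):
    K,R,t=c;q=K@(R@np.array(P,float)+t);return q[:2]/q[2]
E
```

```text
(no output)
```

View pics/topc.png

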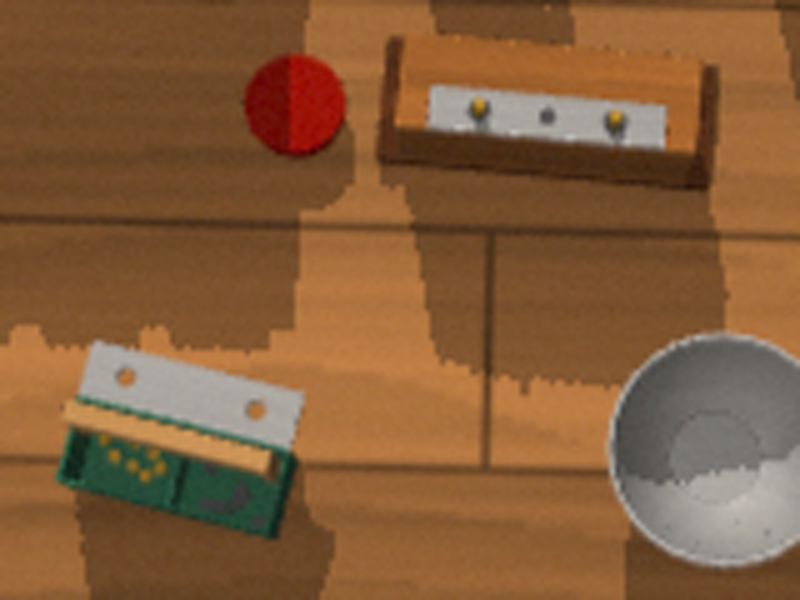

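The crop shows the tray holes at (125,376) and (256,409), and the bar from (68,408) to (272,464). On the block, the pin tops are at (480,104) and (615,117), and the rail corners are at (431,86), (667,103), (665,147) and (429,130).

```bash
cat > m.py <<'E'
from h import *
c=cam("top")
f=lambda x,y,z:ray((175+x/5-.4,140+y/5-.4),z,c)
L=f(125,376,62);R=f(256,409,62);print("holes",L.round(1),R.round(1),np.linalg.norm(L-R))
d=(L-R)/np.linalg.norm(L-R);yaw=np.arctan2(-d[0],d[1]);print("tray yaw",yaw);X=np.array([np.cos(yaw),np.sin(yaw),0])
print("tray org",((L+R)/2-43*X).round(1),"handle",((L+R)/2-31*X).round(1), "bar", f(70,408,108).round(1),f(271,464,108).round(1),((f(70,408,108)+f(271,464,108))/2).round(1))
P=f(480,103,115);Q=f(615,117,115);print("pins",P.round(1),Q.round(1),np.linalg.norm(P-Q),"mid",((P+Q)/2).round(1),"yaw",np.arctan2(-(P-Q)[0],(P-Q)[1]))
rc=np.array([f(*a,99) for a in((431,86),(667,103),(665,147),(429,130))]);print("rail",rc.round(1).tolist(),rc.mean(0).round(1))
a=rc[0]-rc[1]+rc[3]-rc[2];print("rail yaw",np.arctan2(-a[0],a[1]),np.linalg.norm(a)/2)
b=np.array([f(*q,0) for q in((378,160),(705,187))]);print("foot front",b.round(1).tolist(),np.linalg.norm(b[0]-b[1]),b.mean(0), np.arctan2(-(b[0]-b[1])[0],(b[0]-b[1])[1]))
print("tin",f(295,105,24).round(), "bowl",f(725,450,60).round())
E
python3 m.py; python3 -c "
from h import *
s=sensors.read_state();print(cam('wrist')[1].round(2).tolist(),cam('wrist')[2].round(1), cam('wrist')[0].round())"
```

```text
holes [480.9 211.8  62. ] [463.1 133.4  62. ] 80.39264119744581
tray yaw -0.22430267141830443
tray org [430.1 182.2  62. ] handle [441.8 179.5  62. ] bar [455.8 234.3 108. ] [426.5 118.7 108. ] [441.1 176.5 108. ]
pins [638.7   5.  115. ] [632.3 -73.6 115. ] 78.86862817979825 mid [635.5 -34.3 115. ] yaw -0.08173592408814599
rail [[652.6, 34.2, 99.0], [645.7, -105.1, 99.0], [619.0, -104.2, 99.0], [625.9, 34.6, 99.0]] [635.8 -35.1  99. ]
rail yaw -0.049367900801495314 139.24672834001856
foot front [[630.7, 69.5, 0.0], [618.2, -137.9, 0.0]] 207.75962075865388 [624.43938507 -34.23565679   0.        ] -0.06006611076771536
tin [659. 121.  24.] bowl [ 445. -145.   60.]
[[0.3, 0.95, -0.0], [0.9, -0.28, 0.32], [0.31, -0.1, -0.95]] [-649.8  -43.4  380.9] [[300.   0. 278.]
 [  0. 300. 209.]
 [  0.   0.   1.]]
```

The sizes agree with the spec: hole spacing 80.4 mm, pins 78.9 mm, rail 139 mm, foot 208 mm. I'll move above the bar next.

```bash
cat >> h.py <<'E'
from scipy.spatial.transform import Rotation as Ro
def go(x,y,z,yaw):
    s=sensors.read_state();r=s["tool_rot"];R=Ro.from_euler("xyz",r).as_matrix()
    d=R.T@(np.array([x,y,z])-s["eef_pos"])/10;a=(yaw-r[2]+np.pi)%(2*np.pi)-np.pi
    print("row",d.round(2),round(-np.degrees(a),1),"force",np.round(s["force"],1),"pos",np.round(s["eef_pos"],1),np.round(r,3),"w",round(s["width"],1),"clk",s["clock"])
E
python3 -m inch '[[[-3,-2.8,0,7],[-6,-5.6,0,14],[-9,-8.5,0,21],[-12,-11.4,0,28],[-15,-14.2,0,35],[-18,-17,0,42],[-18,-17,0,45],[-18,-17,0,45]]]' 5
python3 -c "
from h import *
go(441.5,178,200,1.347)"
```

```text
clock: 0.77
eef_pos: [318.1, 400.6, 231.4]
tool_rot: [-3.141, 0.001, 2.043]
force: [-1.0, 1.4, 0.2]
width: 50.4
gripper_force: 0.0
row [-25.44   0.88   3.17] 39.9 force [-1.   1.4  0.2] pos [318.1 400.6 231.4] [-3.141e+00  1.000e-03  2.043e+00] w 50.4 clk 0.7667
```

```bash
python3 -m inch '[[[-4,0.1,0.5,6.5],[-8,0.3,1,13],[-12,0.4,1.5,20],[-16,0.6,2,27],[-20,0.7,2.5,34],[-23.5,0.8,3,40],[-25.4,0.9,3.2,40],[-25.4,0.9,3.2,40]]]'
python3 -m inch '[[[0,0,0,0],[0,0,0,0],[0,0,0,0]]]'
python3 - <<'E'
from h import *
go(441.5,178,200,1.347)
c=cam("wrist");im=get_image("wrist");cv2.imwrite("pics/w1.png",im);np.savez("w1",K=c[0],R=c[1],t=c[2])
for P in((480.9,211.8,62),(463.1,133.4,62),(441.5,178,108),(638.7,5,115),(632.3,-73.6,115)):print(P,proj(P,c).round())
E
```

```text
clock: 1.43
eef_pos: [443.5, 178.5, 198.9]
tool_rot: [3.14, 0.002, 1.347]
force: [0.7, 0.2, 0.3]
width: 50.4
gripper_force: 0.0
clock: 1.68
eef_pos: [440.8, 184.0, 199.2]
tool_rot: [-3.141, -0.001, 1.355]
force: [0.1, 0.3, -0.2]
width: 50.0
gripper_force: 0.0
row [-0.57  0.2  -0.08] 0.5 force [ 0.1  0.3 -0.2] pos [440.8 184.  199.2] [-3.141e+00 -1.000e-03  1.355e+00] w 50.0 clk 1.6833
(480.9, 211.8, 62) [313. 161.]
(463.1, 133.4, 62) [310. 240.]
(441.5, 178, 108) [280. 220.]
(638.7, 5, 115) [521. 348.]
(632.3, -73.6, 115) [511. 408.]
```

View pics/w1.png

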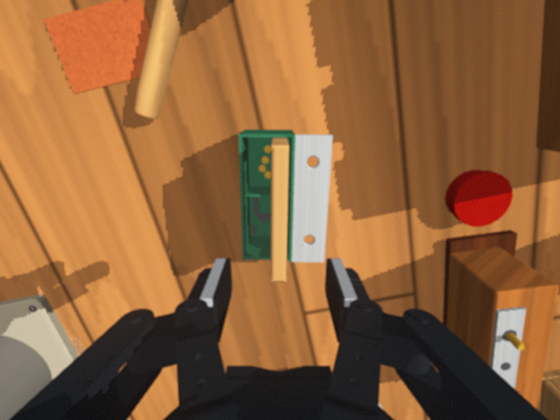

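The wrist picture shows the holes at (313,161) and (309,240), within a pixel of my prediction. The bar's centre line runs from (281,143) to (279,278). The tin is at (479,197) and the left pin at (513,340).

Run:
```python
from h import *
d=np.load("w1.npz");c=(d["K"],d["R"],d["t"])
L=ray((313,161),62,c);R=ray((309.3,240),62,c);A=ray((281.2,143),108,c);B=ray((279.5,279),108,c)
for p,q in((L,R),(A,B)):
    e=p-q;print(p.round(1),q.round(1),((p+q)/2).round(1),np.linalg.norm(e).round(1),np.arctan2(-e[0],e[1]).round(3))
```

```text
[480.7 212.1  62. ] [462.8 133.1  62. ] [471.8 172.6  62. ] 81.0 -0.223
[455.8 239.8 108. ] [429.3 123.  108. ] [442.6 181.4 108. ] 119.8 -0.224
```

```bash
python3 -m inch '[[[-0.2,0.1,2,0.5],[-0.4,0.2,5,0.5],[-0.4,0.2,8,0.5],[-0.4,0.2,10,0.5],[-0.4,0.2,11.5,0.5],[-0.4,0.2,12.3,0.5],[-0.4,0.2,12.3,0.5],[-0.4,0.2,12.3,0.5]]]'
python3 -m inch '[[[0,0,0,0],[0,0,0,0]]]'; python3 -c "
from h import *
go(441.8,180,76,1.347)"
```

```text
clock: 2.4
eef_pos: [442.6, 178.2, 76.5]
tool_rot: [-3.142, -0.0, 1.344]
force: [0.8, -0.1, -0.7]
width: 50.3
gripper_force: 0.0
clock: 2.57
eef_pos: [443.3, 178.1, 77.3]
tool_rot: [3.14, -0.001, 1.343]
force: [0.5, 0.4, -0.7]
width: 50.0
gripper_force: 0.0
row [ 0.15 -0.18  0.13] -0.2 force [ 0.5  0.4 -0.7] pos [443.3 178.1  77.3] [ 3.140e+00 -1.000e-03  1.343e+00] w 50.0 clk 2.5667
```

```bash
python3 -m inch '[[[0.1,-0.15,0.1,0],[0.1,-0.15,0.1,0],[0.1,-0.15,0.1,0],[0.1,-0.15,0.1,0],[0.1,-0.15,0.1,0],[0.1,-0.15,0.1,0],[0.1,-0.15,0.1,0],[0.1,-0.15,0.1,0]]]' 0
python3 -m inch '[[[0,0,0,0],[0,0,0,0],[0,0,0,0],[0,0,0,0]]]'
python3 -m inch '[[[0,0,-1,0],[0,0,-2,0],[0,0,-4,0],[0,0,-6,0],[0,0,-8,0],[0,0,-10,0],[0,0,-12,0],[0,0,-12,0]]]'
python3 -c "
from h import *
go(586.7,-31.4,195,1.52)"
```

```text
clock: 3.23
eef_pos: [440.9, 179.3, 75.7]
tool_rot: [-3.141, -0.001, 1.343]
force: [-2.0, 0.2, 5.1]
width: 13.3
gripper_force: 58.8
clock: 3.57
eef_pos: [440.9, 179.3, 75.7]
tool_rot: [-3.141, -0.001, 1.343]
force: [-2.1, 0.5, 6.4]
width: 12.9
gripper_force: 58.8
clock: 4.23
eef_pos: [443.6, 179.3, 199.1]
tool_rot: [3.136, -0.004, 1.342]
force: [-0.1, 0.0, -2.2]
width: 13.6
gripper_force: 59.0
row [-17.27  18.71   0.44] -10.2 force [-0.1  0.  -2.2] pos [443.6 179.3 199.1] [ 3.136 -0.004  1.342] w 13.6 clk 4.2333
```

```bash
python3 -c "
from h import *
go(545,-30,185,1.515)"
```

```text
row [-18.09  14.62   1.42] -9.9 force [-0.1  0.  -2.2] pos [443.6 179.3 199.1] [ 3.136 -0.004  1.342] w 13.6 clk 4.2333
```

```bash
python3 -m inch '[[[-1,0.8,0,-1],[-3,2.4,0,-2],[-5.5,4.4,0,-4],[-8,6.4,0.3,-5],[-10.5,8.4,0.6,-7],[-13,10.5,0.9,-8],[-15.5,12.5,1.2,-9.5],[-17,13.7,1.3,-9.9]]]'
python3 -m inch '[[[-0.7,0.6,0,0],[-1,0.8,0,0],[-1,0.8,0,0],[-1,0.8,0,0],[-1,0.8,0,0],[-1,0.8,0,0]]]'
python3 - <<'E'
from h import *
go(545,-30,185,1.515)
c=cam("wrist");im=get_image("wrist");cv2.imwrite("pics/w2.png",im);np.savez("w2",K=c[0],R=c[1],t=c[2])
go(604.6,-33,185,1.515)
cv2.imwrite("pics/w2c.png",cv2.resize(im[130:330,250:510],None,fx=3,fy=3,interpolation=cv2.INTER_CUBIC))
E
```

```text
clock: 4.9
eef_pos: [537.0, -22.1, 181.7]
tool_rot: [3.141, 0.002, 1.513]
force: [0.6, -0.4, -1.8]
width: 13.3
gripper_force: 58.9
clock: 5.4
eef_pos: [543.3, -26.3, 182.3]
tool_rot: [-3.141, -0.001, 1.518]
force: [0.5, -0.0, -3.3]
width: 13.0
gripper_force: 58.9
row [-0.36  0.19 -0.27] 0.2 force [ 0.5 -0.  -3.3] pos [543.3 -26.3 182.3] [-3.141e+00 -1.000e-03  1.518e+00] w 13.0 clk 5.4
row [-0.31  6.15 -0.27] 0.1 force [-0.4 -0.3 -3.4] pos [543.4 -26.7 182.3] [-3.141e+00 -1.000e-03  1.517e+00] w 13.3 clk 5.45
```

View pics/w2.png

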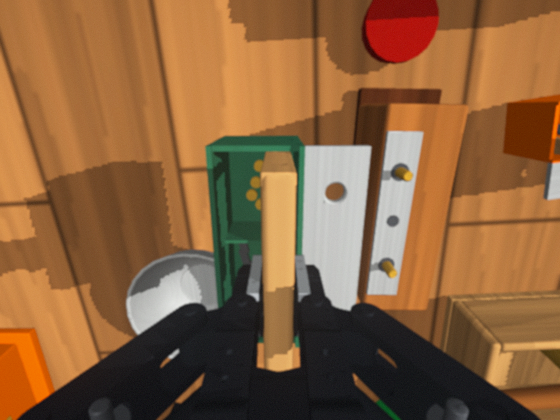

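The left hole is at (335,191), with the right hole hidden behind the finger. The pins are at about (402,173) and (388,268). I'll enlarge this to get precise values.

View pics/w2c.png

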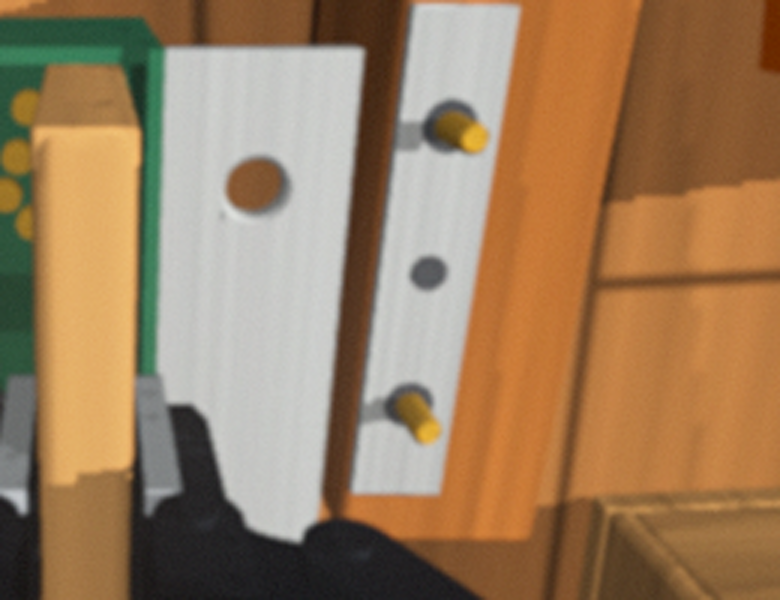

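Crop positions: pin tops (474,137) and (428,431), pin feet (451,125) and (409,405), left hole (257,185), flange corners (166,46) and (365,48).

Run:
```python
from h import *
d=np.load("w2.npz");c=(d["K"],d["R"],d["t"])
f=lambda x,y,z:ray((250+x/3-.33,130+y/3-.33),z,c)
P=f(474,137,115);Q=f(428,431,115);p=f(451,125,99);q=f(409,405,99)
for n,a,b in(("tops",P,Q),("feet",p,q)):
    e=a-b;print(n,a.round(1),b.round(1),((a+b)/2).round(1),np.linalg.norm(e).round(1),np.arctan2(-e[0],e[1]).round(3))
rc=np.array([f(*a,99) for a in((412,5),(520,8),(441,494),(352,492))]);print(rc.round(1).tolist(),rc.mean(0));a=rc[0]-rc[3]+rc[1]-rc[2];print("rail yaw",np.arctan2(-a[0],a[1]),np.linalg.norm(a)/2)
zf=182.3-75.7+62
H=f(257,185,zf);print("hole",H.round(1));print("corner",f(365,48,zf).round(1),f(166,46,zf).round(1))
a=f(365,48,zf)-f(326,515,zf);print("edge yaw",np.arctan2(-a[0],a[1]),np.linalg.norm(a))
yt=1.517-np.pi/2-.004;X=np.array([np.cos(yt),np.sin(yt),0]);Y=np.array([-X[1],X[0],0])
T=np.array([543.4,-26.7,0]);print("hole rel TCP in tray axes",(H-T)@X,(H-T)@Y,"nominal 31,40")
```

```text
tops [638.1   6.5 115. ] [632.8 -73.  115. ] [635.5 -33.3 115. ] 79.7 -0.066
feet [638.8   6.   99. ] [633.3 -74.3  99. ] [636.  -34.1  99. ] 80.5 -0.068
[[626.9, 36.3, 99.0], [653.3, 34.2, 99.0], [644.6, -104.5, 99.0], [618.4, -102.4, 99.0]] [635.8095188  -34.08728281  99.        ]
rail yaw -0.06180466835158613 138.9692571235952
hole [577.   12.8 168.6]
corner [595.2  36.2 168.6] [561.2  38.3 168.6]
edge yaw -0.03589217598228445 94.54682046023154
hole rel TCP in tray axes 31.22138594412942 41.333631458707174 nominal 31,40
```

```bash
python3 -m inch '[[[-0.1,1.5,-0.2,0],[-0.2,3.5,-0.2,0.3],[-0.3,5.2,-0.2,0.6],[-0.3,6,-0.2,0.6],[-0.3,6.1,-0.2,0.6],[-0.3,6.1,-0.2,0.6],[-0.3,6.1,-0.2,0.6]]]'
python3 -m inch '[[[0,0,1,0],[0,0,2,0],[0,0,3,0],[0,0,3.3,0],[0,0,3.3,0],[0,0,3.3,0],[0,0,3.3,0]]]'
python3 -m inch '[[[0,0,0,0],[0,0,0,0],[0,0,0,0],[0,0,0,0]]]'
python3 -c "
from h import *
go(604.4,-33,140,1.506)"
```

```text
clock: 6.03
eef_pos: [603.0, -34.2, 184.0]
tool_rot: [-3.139, -0.0, 1.505]
force: [-0.8, -0.3, -4.3]
width: 13.4
gripper_force: 59.1
clock: 6.62
eef_pos: [604.8, -34.6, 151.5]
tool_rot: [3.141, 0.0, 1.505]
force: [0.2, -0.5, -2.5]
width: 13.3
gripper_force: 59.0
clock: 6.95
eef_pos: [604.6, -34.5, 151.6]
tool_rot: [3.141, -0.0, 1.505]
force: [0.1, 0.7, -3.2]
width: 12.9
gripper_force: 59.0
row [ 0.14 -0.03  1.16] -0.1 force [ 0.1  0.7 -3.2] pos [604.6 -34.5 151.6] [ 3.141 -0.     1.505] w 12.9 clk 6.95
```

```bash
python3 -m inch '[[[0.15,0,0.5,0],[0.15,0,1,0],[0.15,0,1.4,0],[0.15,0,1.4,0],[0.15,0,1.4,0],[0.15,0,1.4,0]]]'
python3 - <<'E'
from h import *
go(604.4,-33,132,1.506)
im=get_image("wrist");cv2.imwrite("pics/w3c.png",cv2.resize(im[130:330,250:450],None,fx=3,fy=3,interpolation=cv2.INTER_CUBIC))
E
```

```text
clock: 7.45
eef_pos: [604.6, -33.1, 137.2]
tool_rot: [-3.141, 0.0, 1.505]
force: [0.4, 0.2, -1.8]
width: 13.2
gripper_force: 59.0
row [ 0.01 -0.02  0.52] -0.1 force [ 0.4  0.2 -1.8] pos [604.6 -33.1 137.2] [-3.141  0.     1.505] w 13.2 clk 7.45
```

View pics/w3c.png

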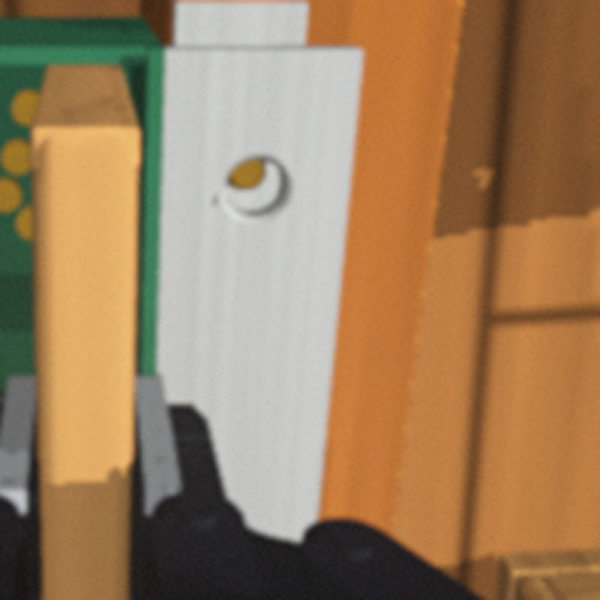

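The pin shows through the left hole towards its upper left: its right edge is at x≈267, its lower edge at y≈190, and the hole centre is at about (257,185). I'll work out the offset.

Run:
```python
from h import *
c=cam("wrist");zf=137.2-75.7+62
f=lambda x,y,z:ray((250+x/3-.33,130+y/3-.33),z,c)
g=lambda P:(proj(P,c)-[250,130]+.33)*3
H=f(257,185,zf);print("hole",H.round(1))
for o in((0,0),(-1,0),(0,1)):
    P=np.array([H[0]+o[0],H[1]+o[1],115.]);
    for r,z in((4,113.5),(2.5,115)):
        t=np.linspace(0,6.28,60);q=np.array([g([P[0]+r*np.cos(a),P[1]+r*np.sin(a),z]) for a in t]);print(o,r,"centre",q.mean(0).round(),"x",q[:,0].min().round(),q[:,0].max().round(),"y",q[:,1].min().round(),q[:,1].max().round())
```

```text
hole [638.9   5.5 123.5]
(0, 0) 4 centre [248. 171.] x 227.0 269.0 y 150.0 191.0
(0, 0) 2.5 centre [249. 173.] x 236.0 262.0 y 160.0 186.0
(-1, 0) 4 centre [243. 171.] x 221.0 263.0 y 151.0 191.0
(-1, 0) 2.5 centre [244. 173.] x 230.0 257.0 y 160.0 186.0
(0, 1) 4 centre [248. 166.] x 226.0 269.0 y 145.0 186.0
(0, 1) 2.5 centre [249. 168.] x 236.0 262.0 y 155.0 181.0
```

The left pin is centred under its hole to within about 0.5 mm, so I'll go down in small steps and watch the force.

```bash
python3 -m inch '[[[0,0,0.1,0],[0,0,0.2,0],[0,0,0.3,0],[0,0,0.4,0],[0,0,0.4,0],[0,0,0.4,0]]]'
python3 -m inch '[[[0,0,0.05,0],[0,0,0.1,0],[0,0,0.15,0],[0,0,0.15,0],[0,0,0.15,0]]]'
```

```text
clock: 8.0
eef_pos: [604.5, -33.0, 133.2]
tool_rot: [-3.141, -0.0, 1.505]
force: [-0.4, 0.2, -3.2]
width: 13.5
gripper_force: 59.0
clock: 8.42
eef_pos: [604.6, -33.0, 131.7]
tool_rot: [-3.141, 0.0, 1.505]
force: [0.8, -0.9, -3.5]
width: 13.1
gripper_force: 59.0
```

```bash
python3 -m inch '[[[0,0,0.1,0],[0,0,0.2,0],[0,0,0.2,0],[0,0,0.2,0]]]'
python3 -m inch '[[[0,0,0.1,0],[0,0,0.2,0],[0,0,0.2,0],[0,0,0.2,0]]]'
```

```text
clock: 8.75
eef_pos: [604.5, -33.0, 129.7]
tool_rot: [-3.141, -0.0, 1.505]
force: [0.0, -0.2, -2.3]
width: 13.1
gripper_force: 59.0
clock: 9.08
eef_pos: [604.5, -33.0, 127.7]
tool_rot: [-3.141, -0.0, 1.505]
force: [-0.3, -0.3, -4.2]
width: 13.3
gripper_force: 59.0
```

The flange is 6 mm past the pin tops with no resistance, so both holes are over the pins.

```bash
python3 -m inch '[[[0,0,0.15,0],[0,0,0.3,0],[0,0,0.45,0],[0,0,0.5,0],[0,0,0.5,0],[0,0,0.5,0]]]'
python3 -m inch '[[[0,0,0.1,0],[0,0,0.2,0],[0,0,0.3,0],[0,0,0.3,0],[0,0,0.3,0]]]'
```

```text
clock: 9.58
eef_pos: [604.5, -33.0, 122.7]
tool_rot: [-3.141, -0.0, 1.505]
force: [-0.4, 0.1, -3.0]
width: 13.1
gripper_force: 59.0
clock: 10.0
eef_pos: [604.5, -33.0, 119.7]
tool_rot: [-3.141, 0.0, 1.505]
force: [0.4, -0.0, -3.4]
width: 13.1
gripper_force: 59.0
```

```bash
python3 -m inch '[[[0,0,0.05,0],[0,0,0.1,0],[0,0,0.1,0],[0,0,0.1,0]]]'
python3 -m inch '[[[0,0,0.05,0],[0,0,0.05,0],[0,0,0.05,0],[0,0,0.05,0]]]'
python3 -m inch '[[[0,0,0.03,0],[0,0,0.05,0],[0,0,0.05,0],[0,0,0.05,0]]]'
```

```text
clock: 10.33
eef_pos: [604.5, -33.0, 118.8]
tool_rot: [-3.141, -0.0, 1.505]
force: [-0.4, -0.8, -3.2]
width: 13.0
gripper_force: 59.0
clock: 10.67
eef_pos: [604.6, -33.0, 118.3]
tool_rot: [-3.142, -0.0, 1.505]
force: [-0.3, 0.1, -3.1]
width: 13.1
gripper_force: 59.0
clock: 11.0
eef_pos: [604.6, -33.0, 117.9]
tool_rot: [3.142, -0.0, 1.505]
force: [-0.7, -0.2, -2.4]
width: 12.9
gripper_force: 59.2
```

```bash
python3 -m inch '[[[0,0,0.02,0],[0,0,0.04,0],[0,0,0.04,0],[0,0,0.04,0]]]'
python3 -m inch '[[[0,0,0.02,0],[0,0,0.04,0],[0,0,0.04,0],[0,0,0.04,0]]]'
```

```text
clock: 11.33
eef_pos: [604.6, -33.0, 117.8]
tool_rot: [3.141, -0.0, 1.505]
force: [-2.4, 0.2, 3.7]
width: 13.3
gripper_force: 60.0
clock: 11.67
eef_pos: [604.5, -33.0, 117.7]
tool_rot: [3.141, -0.0, 1.505]
force: [-3.2, -0.0, 6.3]
width: 12.5
gripper_force: 60.6
```

The flange touched the rail at TCP z 117.8, the height I expected, and pressed on it with about 9 N. I'll let go now.

```bash
python3 -m inch '[[[0,0,0,0],[0,0,0,0],[0,0,0,0],[0,0,0,0],[0,0,0,0],[0,0,0,0]]]' 3.5
python3 -m inch '[[[0,0,-0.5,0],[0,0,-1.5,0],[0,0,-3,0],[0,0,-5,0],[0,0,-8,0],[0,0,-11,0],[0,0,-12,0],[0,0,-12,0]]]'
python3 -m inch '[[[0,0,0,0],[0,0,0,0],[0,0,0,0],[0,0,0,0],[0,0,0,0],[0,0,0,0]]]'
python3 - <<'E'
from h import *
a=get_image("wrist");b=get_image("scene");
o=np.hstack([cv2.resize(a[110:360,230:480],(400,400),interpolation=cv2.INTER_CUBIC),cv2.resize(b[180:310,270:400],(400,400),interpolation=cv2.INTER_CUBIC)])
cv2.imwrite("pics/end.png",o)
E
```

```text
clock: 12.17
eef_pos: [604.6, -33.0, 116.9]
tool_rot: [-3.142, 0.0, 1.505]
force: [-0.6, -1.1, 0.1]
width: 35.1
gripper_force: 0.0
clock: 12.83
eef_pos: [606.7, -33.5, 241.0]
tool_rot: [3.134, -0.0, 1.505]
force: [0.2, 0.2, -0.5]
width: 34.8
gripper_force: 0.0
clock: 13.33
eef_pos: [604.3, -33.0, 236.2]
tool_rot: [-3.14, 0.0, 1.505]
force: [0.4, 0.2, -0.1]
width: 35.0
gripper_force: 0.0
```

View pics/end.png

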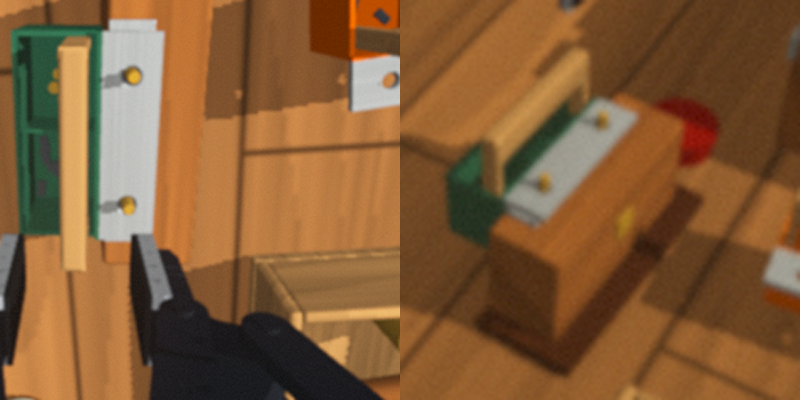

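Both pins stand up through the flange holes, at (132,77) and (127,205) in the left half. The tray hangs level, the gripper is clear of it, and the tin hasn't moved.

```bash
python3 -m inch '[[[0,0,0,0],[0,0,0,0],[0,0,0,0],[0,0,0,0],[0,0,0,0],[0,0,0,0],[0,0,0,0],[0,0,0,0]]]'
python3 -c "
from cell import order
print(order.finish_job())"
```

```text
clock: 14.1
eef_pos: [604.6, -33.0, 237.0]
tool_rot: [3.142, -0.0, 1.505]
force: [0.6, -0.7, -0.2]
width: 34.6
gripper_force: 0.0
the job is handed in; nothing more can be done
None
```

The green tray hangs on the block with both flange holes over the pins and the flange down on the rail (about 9 N contact by the wrist force); it was let go and the job handed in at about 14 s, with no verdict returned.

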